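Find the concealed battery-door catch

ROBOT

A 6-joint arm with a two-finger parallel gripper is mounted at the origin on a cart in front of the work surface, level with it; the furniture and walls round the work are solid. World frame = base frame: x ahead of the robot, y to its left, z up, the work surface at z = 0. Lengths are in mm, angles in rad, forces in N, time in s.
With the tool pointing down it reaches from about 300 to 850 mm from the base axis. Payload 4.2 kg.
Tool frame: the origin (TCP) lies between the finger pads; the fingertips stand 14 mm ahead of it and the grasp point (between the pads) lies 5 mm behind it; z points along the fingers, y is the line along which they close (so a half turn about z gives the same grasp; the last joint's range is limited). The gripper opens to 91 mm and grips with 3 to 60 N. Pads are 32 mm wide; open, the fingers measure 118 mm over their backs; the gripper's body (76 mm by 178 mm) begins 60 mm behind the grasp point.
Start: joints at [-1.168, 0.32, 1.565, -0, 1.257, -0.02], TCP at [235.936, -524.382, 227.976] pointing down, gripper open.
Joint ranges: [-3.11, 3.11], [-0.84, 2.01], [0.21, 2.61], [-1.34, 4.49], [0.05, 2.63], [-2.56, 2.56]. Speed limits (rad/s): [2.57, 2.57, 3.14, 3.14, 3.14, 3.14].

INTERFACE

Orientations are given as a unit quaternion [w, x, y, z].
In Python, from plant import arm, capture, camera_info gives the robot as it stands.
- The arm moves only by the tool play_rows, never from a script. Its argument "moves" is a list that holds one entry, the list of rows, each a list of 6 numbers: the shift along the world's x, y, z in mm, then the turn, a rotation vector about the world's x, y, z in rad. A call has 1 to 8 rows; each row shifts and turns the commanded pose from where the row before left it; what a row does not reach is not made up. A row lasts 1/8 s, in which the tool goes at most 62.5 mm and 10.7 degrees, less where a joint would pass 70% of its speed; a pose out of reach is approached as far as the arm can. A call with a gripper value outside its range is refused whole. "jaw" is the closure in counts, from 0 (fully open) to 255 (shut), set as the call begins (left out, the last holds). The fingers move at their own pace and stop on an object; the grip force is fixed at half the most. Time passes only in rows, so rows that do not move let the fingers close. It gives the time, the measured TCP pose, the force, the opening and the grip force at its end, in the units of the state.
- arm.sense(): the state, without advancing time (a new reading comes with each control period).
- capture(name): name is "scene" or "top" or "wrist"; returns (picture, depth): 480x640x3 uint8, red, green, blue; 480x640 float32, mm along the optical axis (not along the pixel's ray), 0 where there is no reading.
- camera_info(name): a dict with "fov_y" (degrees; the focal length in pixels is half the picture's height over the tangent of half this angle, whatever the lens; pixels are square), "cx", "cy" (the principal point, pixels), "eye" and "orientation" of the camera in the world; the wrist camera has in their place "hand_eye" (4x4, takes a point from camera to tool coordinates, whose origin is the TCP and whose axes are the flange's). Camera axes: x right, y up, looking along -z (the intrinsics and any distortion apply to the point x, -y, -z); pixel columns grow to the right and rows downward; lengths in mm; the calibration is good to about 2 mm. A picture is of the moment at which its call begins: read the wrist's pose just before it. camera_info takes no time and is no camera call.
- arm.close_job(): hands the job in; it is judged then, once.
The state is a dict: "t": time; "joint_pos": joint angles; "joint_velocities": joint speeds; "effort": joint torques, N m; "position": TCP position; "ee_rot": TCP orientation; "force": force on the tool from outside, world axes, zero at the start; "moment": the same for the moment, N m; "gripper_width": finger opening in mm; "grip_force": force on a finger pad.
Only numpy, scipy, OpenCV 4.12 (cv2) and the standard library are available. Lean on these libraries where they do the work, as an engineer would, in place of code of your own. Each camera call takes 0.05 s, during which the arm holds its last target. There are 200 camera calls.

TASK

The battery door of the grey housing is released by a concealed catch under one of the six identical flush pads on its top. Feel over the pads with a fingertip until one gives way, press that pad fully in so that the door stands open, and then draw back. Pick nothing up, and leave the battery, the solder reel and the green plug where they lie.

Things in the scene. Friction and masses are not known exactly. Their poses are not given: they have to be found in the camera images.
- housing: Grey plastic housing screwed to the bench, 176 (own x) x 172 (own y) x 45 mm high; origin at the centre of its underside, on the bench, z up. Screw lugs, 11 mm high, stand out 16 mm on its y sides. Its +x axis points roughly to the robot's left, so the door is at the robot's right. Its flat top carries six look-alike grey pads on the +x side and the white battery door (57 x 154 mm) on the -x side.
- panel (a point): Centre of the six-pad field on the housing's flat top, 45 mm above the bench; axes as the housing's. Pads are 48 mm squares centred at x = -0.0255 or 0.0255 m, y = -0.051, 0 or 0.051 m from here, flush with the 3 mm black ribs between. Five are rigid blanks; one, drawn anew each time, is the catch. To sink it the finger must come down inside that pad, not on a rib.
- door_edge (a point): Middle of the battery door's free outer (-x) edge, flush with the housing's top when shut; it rises about 22 mm when the door is fully open. The hinge runs along y beside the pads.
- catch (a joint): How far the catch pad is pressed in, m: 0 flush, 0.007 fully in against its stop. It gives way at about 4 N of downward push and stays where it is left (it does not spring back).
- door (a joint): Angle of the battery door, rad: 0 shut and flush; linked to the catch, it opens as the pad sinks (57 rad per metre), to 0.40 when the pad is fully in, and stays open.
- battery: Loose red and white AA cell lying on the bench beyond the door, at the housing's -x side, 15 x 50 x 15 mm; origin under its centre. Leave it.
- reel: Loose reel of solder with black flanges standing on the bench beyond the door, at the housing's -x side, 57 x 55 x 46 mm; origin under its centre. Leave it.
- plug: Loose green terminal plug lying on the bench between the robot and the housing, at its +y side, 12 x 52 x 11 mm; origin under its centre. Leave it.

How it is judged:
By the outcome, as a careful person would: the job done as asked, in the order asked, and still so for the second after the job is handed in, with the robot touching nothing.
It also fails if it takes over 51 s, if anything falls off the work surface, if the arm or the gripper's body presses on something with over 40 N, if the wrist force passes 120 N, or if a joint passes its speed limit or range.

## Working session

There is one attempt and no reset: what is moved stays moved. The work goes in short steps, Python scripts to look and compute and a tool call to move; the robot and the scene stay as the last step left them, time stands still between calls to the robot, and variables do not carry over. Pictures are saved under pics/ and viewed, at most 10 in all, crops included, and the job is handed in when it is done.

Besides the shell and the picture viewer there is one more tool, called after "Emit:" as name([rows], argument=value, ...), one row to a line, values as JSON. play_rows: Moves the arm, as the interface text tells. Its arguments: {"type":"object","properties":{"moves":{"type":"array","items":{"type":"array","items":{"type":"array","items":{"type":"number"}}}},"jaw":{"type":"number"}},"required":["moves"]}

```bash
mkdir -p pics
cat > h.py <<'E'
import numpy as np, cv2
from scipy.spatial.transform import Rotation as R
from plant import arm, capture, camera_info
E
python3 - <<'E'
from h import *
for n in ("scene","top"):
    p,d=capture(n); cv2.imwrite(f"pics/{n}0.png",p[:,:,::-1]); np.save(n+"_d.npy",d); np.save(n+"_p.npy",p); print(camera_info(n))
print(camera_info("wrist")); print(arm.sense())
E
```

```text
{'fov_y': 45.724056681292225, 'cx': 314.37052136613744, 'cy': 240.95742601957318, 'eye': array([-161.27941485, -772.96318632,  559.16839356]), 'orientation': array([ 0.7901874 ,  0.3974209 , -0.21811381, -0.41241589])}
{'fov_y': 45.14313870936918, 'cx': 307.22099526501285, 'cy': 237.79201451086118, 'eye': array([ 310.0852    , -394.69377785,  897.21929228]), 'orientation': array([ 0.71170164,  0.03025222, -0.04641222, -0.70029385])}
{'fov_y': 62.550970321865414, 'cx': 311.5140061021111, 'cy': 244.14487253408504, 'hand_eye': array([[-6.61780591e-04,  9.69676876e-01,  2.44389683e-01,
         6.93413540e+01],
       [ 9.99999743e-01,  7.09368601e-04, -1.06706258e-04,
         2.37866751e-01],
       [-2.76832959e-04,  2.44389550e-01, -9.69677096e-01,
        -1.55915947e+02],
       [ 0.00000000e+00,  0.00000000e+00,  0.00000000e+00,
         1.00000000e+00]])}
{'t': 0.1, 'joint_pos': array([-1.16796945e+00,  3.20261165e-01,  1.56553984e+00, -7.32300877e-06,
        1.25737554e+00, -2.00284879e-02]), 'joint_velocities': array([ 0.00094198, -0.00024686, -0.00322425,  0.00056756,  0.00098931,
        0.00263138]), 'effort': array([-1.73571988e-05, -4.13332164e+01, -2.32509184e+01,  7.29207206e-02,
        4.21745866e-02, -5.99958594e-05]), 'position': array([ 235.78213313, -523.98162176,  227.19193148]), 'ee_rot': array([-7.76818763e-04,  9.77731760e-01,  2.09857045e-01, -1.54072093e-04]), 'force': array([ 0.35663554,  1.32472322, -0.14519803]), 'moment': array([-0.00279221,  0.0385032 ,  0.03502946]), 'grip_force': 0.0, 'gripper_width': 91.37124526815542}
```

View pics/top0.png

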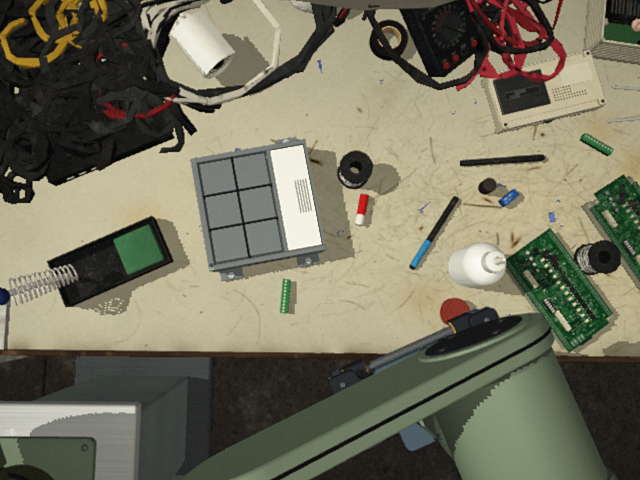

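View pics/scene0.png

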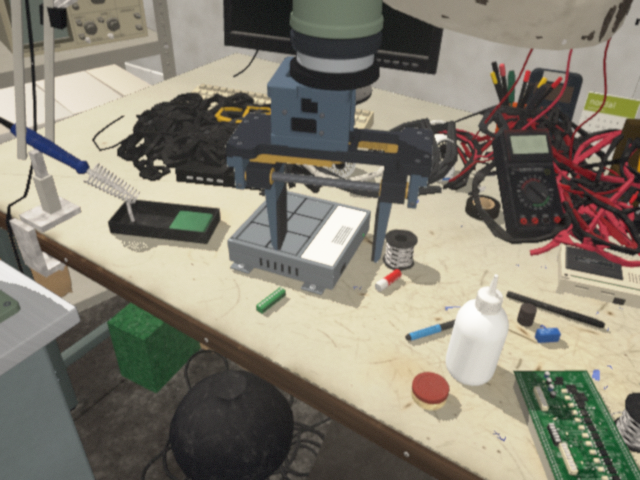

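The top view shows the housing with 6 pads (px 200-280, 150-262), the white door at about (297,198), reel (355,168), battery (361,209) and plug (286,296). The scene view shows the same layout, with the gripper nearer the camera. Next I'll locate the pads on the z=45 plane.

```bash
cat >> h.py <<'E'
def cast(n,uv,z,info=None):
    c=info or camera_info(n); f=240/np.tan(np.radians(c["fov_y"]/2))
    uv=np.atleast_2d(uv).astype(float)
    q=c["orientation"]; Rm=R.from_quat([q[1],q[2],q[3],q[0]])
    d=Rm.apply(np.c_[(uv[:,0]-c["cx"])/f,-(uv[:,1]-c["cy"])/f,-np.ones(len(uv))])
    return c["eye"]+d*((z-c["eye"][2])/d[:,2])[:,None]
E
python3 - <<'E'
from h import *
p=np.load("top_p.npy"); d=np.load("top_d.npy")
g=cv2.cvtColor(p,cv2.COLOR_RGB2GRAY); hsv=cv2.cvtColor(p,cv2.COLOR_RGB2HSV)
print(g[175,215:245], p[175,220],p[198,290],d[198,220],d[300,230])
roi=np.zeros_like(g); roi[130:285,180:335]=1
m=((np.abs(g.astype(int)-int(g[175,220]))<18)&(roi>0)).astype(np.uint8)
m=cv2.erode(m,np.ones((3,3)))
n,l,s,c=cv2.connectedComponentsWithStats(m,connectivity=4)
P=[]
for i in range(1,n):
    if s[i,4]>300: w=cast("top",c[i],45)[0]; print(s[i],c[i].round(1),w.round(1))
m=((g>170)&(roi>0)&(hsv[...,1]<40)).astype(np.uint8)
k=max(cv2.findContours(m,0,2)[0],key=cv2.contourArea)
r=cv2.minAreaRect(k); b=cast("top",cv2.boxPoints(r),45); print("door",cast("top",r[0],45),b.round(1),np.linalg.norm(np.diff(b,axis=0),axis=1))
q=cast("top",[[361,209],[355,168],[286,296]],10); print(q.round())
E
```

```text
[123 124 124 123 126 127 126 122 124 126 125 127 122 127 123 123 123 126
 100  29  41  99 125 129 125 127 124 125 127 126] [124 129 124] [244 240 229] 862.1387 888.10657
[192 138 113 124 504] [223.2 183.9] [ 481.9 -286.6   45. ]
[ 309  151   25   82 1366] [324.2 189.1] [ 477.  -437.9   45. ]
[235 155  33  32 803] [250.9 170.5] [ 503.2 -327.5   45. ]
[201 161  33  32 807] [217.3 176.6] [ 492.9 -277.6   45. ]
[241 188  33  32 817] [256.9 203.5] [ 453.2 -337.7   45. ]
[207 194  33  33 830] [223.1 209.6] [ 443.  -287.7   45. ]
[247 221  33  33 837] [263.  236.9] [ 403.3 -347.9   45. ]
[213 227  33  34 843] [228.9 243.2] [ 393.  -297.9   45. ]
[244 259  53  19 387] [268.5 267.3] [ 358.3 -357.1   45. ]
door [[ 463.92684663 -394.74101648   45.        ]] [[ 534.7 -354.3   45. ]
 [ 545.4 -404.7   45. ]
 [ 394.2 -434.5   45. ]
 [ 384.2 -385.    45. ]] [ 51.49144009 154.04275886  50.56165391]
[[ 453. -497.   10.]
 [ 518. -488.   10.]
 [ 317. -383.   10.]]
```

Emit:
play_rows([
  [[21,22,0,0,0,-0.027],[21,22,0,0,0,-0.027],[21,22,0,0,0,-0.027],[21,22,0,0,0,-0.027],[21,22,0,0,0,-0.027],[21,22,0,0,0,-0.027],[21,22,-20,0,0,-0.027],[20,22,-20,0,0,-0.029]],
], jaw=255)

```text
t: 1.1
position: [403.5, -347.5, 187.3]
ee_rot: [0.0, 0.995, 0.102, 0.0]
force: [-0.1, -0.1, -0.1]
gripper_width: 14.5
grip_force: 0.0
```

Emit:
play_rows([
  [[0,0,-35,0,0,0],[0,0,-35,0,0,0],[0,0,-28,0,0,0],[0,0,0,0,0,0],[0,0,0,0,0,0]],
])

```text
t: 1.72
position: [403.5, -348.9, 90.8]
ee_rot: [0.001, 0.995, 0.102, 0.0]
force: [0.2, 0.2, 0.0]
gripper_width: 0.5
grip_force: 0.0
```

Run:
```python
from h import *
s=arm.sense(); p,d=capture("wrist"); cv2.imwrite("pics/w1.png",p[:,:,::-1])
q=s["ee_rot"]; Rm=R.from_quat([q[1],q[2],q[3],q[0]]); print(s["t"],s["position"],s["force"],s["gripper_width"],Rm.as_matrix().round(3))
H=camera_info("wrist")["hand_eye"]; Rc=Rm.as_matrix()@H[:3,:3]; o=R.from_matrix(Rc).as_quat()
info=dict(camera_info("wrist"),eye=s["position"]+Rm.apply(H[:3,3]),orientation=o[[3,0,1,2]])
import pickle; pickle.dump(info,open("w1.pkl","wb"))
p,d=capture("scene"); cv2.imwrite("pics/s1.png",p[100:300,150:450,::-1].repeat(2,0).repeat(2,1))
```

```text
1.725 [ 403.47552666 -348.86589053   90.83660176] [0.21232298 0.21774573 0.0076262 ] 0.5318652519615338 [[ 0.979  0.203  0.001]
 [ 0.203 -0.979 -0.001]
 [ 0.001  0.001 -1.   ]]
```

View pics/w1.png

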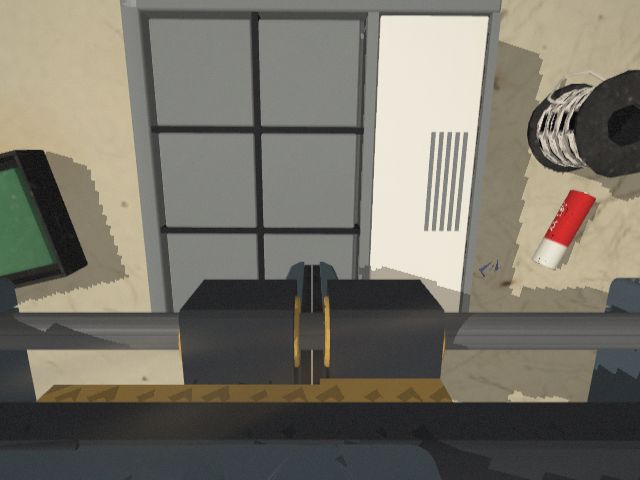

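View pics/s1.png

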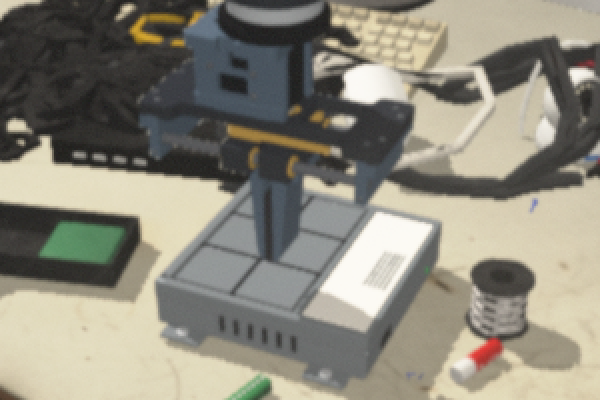

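The wrist view shows rib crossings at (258,130) and (261,230), and the door shut. The scene crop shows the closed fingers hovering over the near door-side pad. I'll check the rib crossings against the top-camera estimate.

Run:
```python
from h import *
import pickle; i=pickle.load(open("w1.pkl","rb"))
print(cast("wrist",[[258,130],[261,230]],45,i).round(1), "expect 473,-307.7 / 423.1,-317.8")
```

```text
[[ 472.9 -307.8   45. ]
 [ 423.8 -317.9   45. ]] expect 473,-307.7 / 423.1,-317.8
```

Emit:
play_rows([
  [[0,0,-14,0,0,0],[0,0,-12,0,0,0],[0,0,0,0,0,0],[0,0,0,0,0,0]],
])

```text
t: 2.33
position: [403.0, -348.4, 63.8]
ee_rot: [-0.0, 0.995, 0.102, -0.0]
force: [-0.2, -0.1, -0.4]
gripper_width: 0.7
grip_force: 0.0
```

Emit:
play_rows([
  [[0,0,-2,0,0,0],[0,0,-2,0,0,0],[0,0,-1,0,0,0],[0,0,0,0,0,0]],
])

```text
t: 2.82
position: [402.9, -348.4, 59.3]
ee_rot: [0.0, 0.995, 0.102, 0.0]
force: [-1.1, 1.2, 3.7]
gripper_width: 0.3
grip_force: 1.6
```

Emit:
play_rows([
  [[0,0,-1,0,0,0],[0,0,0,0,0,0]],
])

```text
t: 3.08
position: [402.9, -348.4, 59.3]
ee_rot: [0.0, 0.995, 0.102, 0.0]
force: [-2.6, 1.1, 10.4]
gripper_width: 0.7
grip_force: 5.3
```

C1 is rigid: 10 N with no sinking. Next is C2.

Emit:
play_rows([
  [[0,0,10,0,0,0],[-5,25,0,0,0,0],[-5,25,0,0,0,0],[0,0,-6,0,0,0],[0,0,-3,0,0,0],[0,0,-1,0,0,0],[0,0,0,0,0,0]],
])

```text
t: 3.95
position: [393.4, -299.0, 59.3]
ee_rot: [-0.0, 0.995, 0.102, 0.0]
force: [-2.2, 4.3, 13.1]
gripper_width: 0.5
grip_force: 6.7
```

C2 is rigid. Next is B2 (443,-288).

Emit:
play_rows([
  [[0,0,10,0,0,0],[25,5.5,0,0,0,0],[25,5.5,0,0,0,0],[0,0,-6,0,0,0],[0,0,-3,0,0,0],[0,0,-1,0,0,0],[0,0,0,0,0,0]],
])

```text
t: 4.82
position: [442.5, -287.6, 59.3]
ee_rot: [0.0, 0.995, 0.102, 0.0]
force: [-0.7, 3.2, 10.5]
gripper_width: 0.2
grip_force: 5.4
```

Rigid again. Next is B1 (453,-338).

Emit:
play_rows([
  [[0,0,10,0,0,0],[5,-25,0,0,0,0],[5,-25,0,0,0,0],[0,0,-6,0,0,0],[0,0,-3,0,0,0],[0,0,-1,0,0,0],[0,0,0,0,0,0]],
])

```text
t: 5.7
position: [451.7, -337.0, 59.2]
ee_rot: [0.0, 0.995, 0.103, -0.001]
force: [-4.5, -0.7, 10.8]
gripper_width: 0.5
grip_force: 5.2
```

Rigid. Next is A1 (503,-327.5).

Emit:
play_rows([
  [[0,0,10,0,0,0],[25.5,5,0,0,0,0],[25.5,5,0,0,0,0],[0,0,-6,0,0,0],[0,0,-3,0,0,0],[0,0,-1,0,0,0],[0,0,0,0,0,0]],
])

```text
t: 6.58
position: [503.1, -326.4, 59.3]
ee_rot: [-0.001, 0.995, 0.102, 0.0]
force: [-0.2, 3.7, 8.9]
gripper_width: 0.6
grip_force: 4.8
```

Rigid. That leaves A2 (493,-277.6).

Emit:
play_rows([
  [[0,0,10,0,0,0],[-5,24.5,0,0,0,0],[-5,24.5,0,0,0,0],[0,0,-6,0,0,0],[0,0,-3,0,0,0],[0,0,-1,0,0,0],[0,0,0,0,0,0]],
])

```text
t: 7.45
position: [494.0, -279.0, 57.9]
ee_rot: [0.0, 0.995, 0.102, 0.0]
force: [-0.2, 0.7, 1.3]
gripper_width: 0.3
grip_force: 0.4
```

A2 gives way (z 57.9, 1.3 N). Now I'll press it fully in.

Emit:
play_rows([
  [[0,0,-2,0,0,0],[0,0,-2,0,0,0],[0,0,-1.5,0,0,0],[0,0,-1,0,0,0],[0,0,0,0,0,0]],
])

```text
t: 8.07
position: [494.1, -279.0, 52.2]
ee_rot: [0.001, 0.995, 0.102, 0.0]
force: [-3.1, -1.7, 8.7]
gripper_width: 0.2
grip_force: 4.2
```

Emit:
play_rows([
  [[0,0,-1,0,0,0],[0,0,0,0,0,0],[0,0,0,0,0,0]],
])

```text
t: 8.45
position: [494.1, -279.0, 52.2]
ee_rot: [0.001, 0.995, 0.102, 0.0]
force: [-3.9, -0.9, 13.9]
gripper_width: 0.6
grip_force: 7.2
```

It's at the stop: 7.1 mm of travel, with force at 14 N. Drawing straight up and back.

Emit:
play_rows([
  [[0,0,8,0,0,0],[0,0,25,0,0,0],[0,0,40,0,0,0],[0,0,40,0,0,0],[0,0,30,0,0,0],[-30,0,10,0,0,0],[-30,0,0,0,0,0],[0,0,0,0,0,0]],
])

```text
t: 9.45
position: [432.7, -277.9, 203.4]
ee_rot: [-0.0, 0.995, 0.102, -0.0]
force: [1.4, 0.3, -0.2]
gripper_width: 0.5
grip_force: 0.0
```

Emit:
play_rows([
  [[0,0,0,0,0,0],[0,0,0,0,0,0]],
])

```text
t: 9.7
position: [434.9, -278.4, 203.2]
ee_rot: [-0.0, 0.995, 0.102, 0.0]
force: [0.6, 0.5, 0.2]
gripper_width: 0.3
grip_force: 0.0
```

Run:
```python
from h import *
p,d=capture("scene"); cv2.imwrite("pics/s2.png",p[100:340,150:480,::-1].repeat(2,0).repeat(2,1))
t,d=capture("top"); d0=np.load("top_d.npy")
print("door edge rise", d0[165:235:10,300:322:4]-d[165:235:10,300:322:4], arm.sense()["force"])
```

```text
door edge rise [[ 2.0287903e+01  2.2410156e+01 -2.6757812e-01  8.6871338e-01
  -4.0028687e+00  5.8532715e-02]
 [ 2.0401855e+01  1.6001343e+01 -1.7009216e+01 -1.6283569e+00
  -7.3583984e-01 -4.3145752e+00]
 [ 1.3606079e+01  2.1381287e+01  1.9910156e+01 -2.6637573e+00
   1.4906616e+00 -1.3127441e+00]
 [ 1.2933044e+01  1.6316895e+01  2.0994385e+01 -1.9306946e+01
  -4.4240112e+00  1.5021362e+00]
 [ 9.5111694e+00  1.4825195e+01  1.4999268e+01 -8.4377563e+02
   8.9709473e-01 -8.1024170e-01]
 [ 7.4254761e+00  1.0083679e+01  1.4893982e+01  1.8555359e+01
  -1.7417786e+01  6.4020386e+00]
 [ 1.1923523e+01  9.2269287e+00  1.3776001e+01  1.2411133e+01
   2.3772644e+01  1.2000732e+00]] [0.16486241 0.18588367 0.33042363]
```

View pics/s2.png

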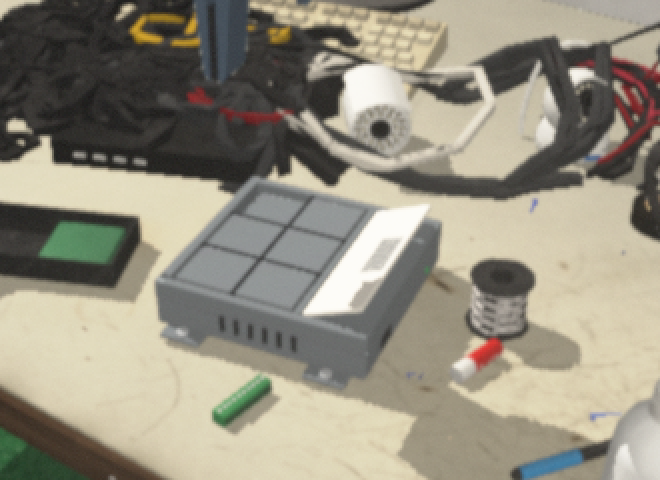

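The door stands open (crop around (370,260), edge up about 22 mm). The reel, battery and plug haven't moved, and the arm is clear.

```bash
python3 -c "
from plant import arm; print(arm.close_job())"
```

```text
the job is handed in; nothing more can be done
None
```

I found the catch under the far-left pad (the last of the six I tried), pressed it fully in so the battery door stands open, drew the arm back clear without moving the battery, reel or plug, and handed the job in.

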